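# Load a battery into the test jig and lock it

## Task

Someone parked the amber flux jar in the empty pocket of the teal battery test jig: take it out and set it down upright, wholly on the yellow square coaster, without dropping it. Then push the black battery along the jig's channel, without lifting it out, until it drops flat into the pocket, and finally swing the red-knobbed locking lever fully shut across the battery. Leave the green spool, the screwdriver and the spatula lying about the jig where they are.

Things in the scene. Friction and masses are not known exactly. Their poses are not given: they have to be found in the camera images.
- jig: teal battery test jig fixed to the bench; origin on the bench surface, z up. In its frame: base plate x -70 to +70, y -160 to +130 mm, 26 mm thick. A channel 66 mm wide runs along y in the middle, between two dark rails 12 mm thick with tops at z 50 mm. The battery slides along it towards +y into the pocket
- deck_edge (a point): middle of the edge where the channel's aluminium deck ends and the pocket begins (jig frame x 0, y +11, z +40 mm), axes as the jig's. The deck, top 40 mm above the bench, runs from here 171 mm towards -y, and is open at that end
- pocket (a point): centre of the pocket's floor (jig frame x 0, y +60, z +26 mm), axes as the jig's. The pocket is 66 (x) x 98 (y) mm, its floor 14 mm below the deck; past its +y end stands an end wall 11 mm thick, top at z 50 mm
- lever (a joint): angle of the steel locking lever about its upright pivot, rad: 0 = fully shut (a stop), lying across the pocket and pointing to the jig's -x; grows as it opens towards the jig's +y, up to 1.7. Stiff (about 1 N at the knob), stays where left. Arm 18 mm wide, 53 to 65 mm above the bench; it clears a seated battery by 3 mm but not a tilted one
- lever_pivot (a point): the lever's pivot axis, 53 mm above the bench (jig frame x +57, y +60 mm); a hub of 26 mm diameter, top at z 67 mm
- lever_knob (a point): centre of the top of the red upright knob at the lever's end: cylinder 20 mm diameter, top 100 mm above the bench, standing 35 mm above the arm; 125 mm from the pivot
- battery: black battery pack, a block 60 (x) x 90 (y) x 24 (z) mm with a white and orange label, lying on the channel's deck with its long side along the channel; origin: centre of its underside, z up. When seated, its top is 50 mm above the bench
- jar: amber flux jar with a white screw cap, 45 mm diameter, 70 mm tall, standing at the start in the pocket (its top 96 mm above the bench); origin: centre of its underside
- coaster: yellow square coaster fixed to the bench, 150 x 150 x 4 mm; origin: centre of its underside, so its top is at z 4 mm
- spool: green solder-wire spool standing on end, 60 mm diameter, 42 mm tall; bystander, leave it alone; origin: centre of its underside
- screwdriver: screwdriver lying on the bench, 170 mm long; bystander, leave it alone; origin: at its underside
- spatula: spatula (pry tool) lying on the bench, 180 mm long; bystander, leave it alone; origin: at its underside
There are look-alikes about, which are no part of the job. What is shaped like the jar but blue, brown or purple is not meant.

How it is judged:
On the way, in this order (a step that is already met when the one before it is completed fails the run):
1. the jar stands upright on the coaster, let go (x of jar in the frame of coaster between -0.065 and 0.065 m and y of jar in the frame of coaster between -0.065 and 0.065 m and z of jar in the frame of coaster below 0.009 m and angle between jar's own z axis and vertical below 0.12 rad and linear speed of jar below 0.03 m/s and contact force between the fingers and jar below 0.1 N), for 0.2 s.
2. the battery lies flat in the pocket while the lever is still open (x of battery in the frame of pocket between -0.008 and 0.008 m and y of battery in the frame of pocket between -0.01 and 0.01 m and z of battery in the frame of pocket below 0.004 m and angle between the z axis of battery and the z axis of pocket, either way round below 0.06 rad and linear speed of battery below 0.03 m/s and value of joint lever above 0.5 rad), for 0.1 s.
3. the lever is shut (value of joint lever below 0.08 rad), for 0.1 s.
At the end, for the whole second after the job is handed in: The jar stands upright (within 0.12 rad) and still on the coaster, its centre within 65 mm of the coaster's centre along each of its sides; the battery lies flat (within 0.06 rad) and still in the pocket, within 4 mm of its floor; the lever is within 0.08 rad of fully shut (x of jar in the frame of coaster between -0.065 and 0.065 m and y of jar in the frame of coaster between -0.065 and 0.065 m and z of jar in the frame of coaster below 0.009 m and angle between jar's own z axis and vertical below 0.12 rad and linear speed of each of jar, battery below 0.03 m/s and x of battery in the frame of pocket between -0.008 and 0.008 m and y of battery in the frame of pocket between -0.01 and 0.01 m and z of battery in the frame of pocket below 0.004 m and angle between the z axis of battery and the z axis of pocket, either way round below 0.06 rad and value of joint lever below 0.08 rad); the robot touches nothing.
It fails at once if the battery is lifted more than about 20 mm above the channel's deck (z of battery in the frame of pocket above 0.035 m).
It fails at once if the jar is tipped by more than 0.6 rad (angle between jar's own z axis and vertical above 0.6 rad).
It fails at once if the jar is let go more than 30 mm above the coaster (x of jar in the frame of coaster between -0.09 and 0.09 m and y of jar in the frame of coaster between -0.09 and 0.09 m and z of jar in the frame of coaster above 0.034 m and contact force between the fingers and jar below 0.05 N).
It fails at once if a bystander (spool, screwdriver or spatula) is moved more than 30 mm (distance of any of spool, screwdriver, spatula from where it was at the start of the episode above 0.03 m).
It also fails if it takes over 69 s, if anything falls off the work surface, if the arm or the gripper's body presses on something with over 40 N, if the wrist force passes 120 N, or if a joint passes its speed limit or range.

## Robot

A 7-joint arm with a two-finger parallel gripper is mounted at the origin on the work surface. World frame = base frame: x ahead of the robot, y to its left, z up, the work surface at z = 0. Lengths are in m, angles in rad, forces in N, time in s.
With the tool pointing down it reaches from about 0.4 to 0.85 m from the base axis. Payload 10.4 kg.
Tool frame: the origin (TCP) lies between the finger pads; the fingertips stand manip.tip_extent ahead of it and the grasp point (between the pads) lies 6 mm ahead of it (manip.tip_extent is the distance from the TCP to the fingertips, in m); z points along the fingers, y is the line along which they close (so a half turn about z gives the same grasp; the last joint's range is limited). The gripper opens to 85 mm and grips with 20 to 120 N. Pads are 22 mm wide; open, the fingers measure 114 mm over their backs; the gripper's body (76 mm by 85 mm) begins 54 mm behind the grasp point. The pads swing forward as they close: fully open they stand 13 mm farther back than shut.
Start: joints at [-1.161, 0.332, -0.065, 1.46, 0.022, 1.35, -0.088], TCP at [0.262, 0.567, 0.256] pointing down, gripper open.
Joint ranges: [-2.6, 2.6], [-0.5, 2.12], [-1.47, 1.34], [0.16, 2.42], [-1.27, 4.41], [0.06, 2.06], [-2.6, 2.6]. Speed limits (rad/s): [2.22, 2.22, 2.79, 2.79, 3.14, 3.14, 3.14].

## Interface

Orientations are given as a unit quaternion [x, y, z, w].
In Python, from workcell import get_obs, optics, workorder, manip gives the robot as it stands.
- The arm moves only by the tool jog_arm, never from a script. Its argument "increments" is a list of rows, each a list of 7 numbers: the shift along the tool's x, y, z in m, then the turn, a rotation vector about the tool's x, y, z in rad, then the opening, from -1 (shut) to 1 (fully open). A call has 1 to 5 rows; each row is the pose to reach, as a shift and turn from the pose commanded when the call began, along the tool's axes at that moment; what a row does not reach only later rows make up. A row lasts 1/12 s, in which the tool goes at most 41.7 mm and 7.16 degrees, less where a joint would pass 70% of its speed; a pose out of reach is approached as far as the arm can. A call with a gripper value outside its range is refused whole. The fingers move at their own pace and stop on an object; "grip_force" is the grip in N (left out, the last holds). Time passes only in rows, so rows that repeat a pose let the fingers close. It gives the time, the measured TCP pose, the force, the opening and the grip force at its end, in the units of the state.
- get_obs(): the state, without advancing time (a new reading comes with each control period).
- optics.camera(name): name is "side" or "top"; returns a dict with "color" (400x640x3 uint8, red, green, blue), "depth" (400x640 float32, m along the optical axis (not along the pixel's ray), 0 where there is no reading), "K" (3x3 intrinsics, pixels), "R" (3x3) and "t" (3): a world point X has camera coordinates R X + t. Camera axes: x right, y down, z forward; pixel columns grow to the right and rows downward; lengths in m; the calibration is good to about 2 mm. A picture is of the moment at which its call begins.
- workorder.hand_in(): hands the job in; it is judged then, once.
The state is a dict: "clock": time; "joint_pos": joint angles; "joint_velocities": joint speeds; "tau": joint torques, N m; "position": TCP position; "ee_rot": TCP orientation; "ft_force": force on the tool from outside, world axes, zero at the start; "torque": the same for the moment, N m; "grip_width": opening from 0.0 (shut) to 1.0 (fully open); "grasp_force": force on a finger pad.
Only numpy, scipy, OpenCV 4.12 (cv2) and the standard library are available. Lean on these libraries where they do the work, as an engineer would, in place of code of your own. Each camera call takes 0.05 s, during which the arm holds its last target. There are 200 camera calls.

## Working session

There is one attempt and no reset: what is moved stays moved. The work goes in short steps, Python scripts to look and compute and a tool call to move; the robot and the scene stay as the last step left them, time stands still between calls to the robot, and variables do not carry over. Pictures are saved under pics/ and viewed, at most 10 in all, crops included, and the job is handed in when it is done.

Besides the shell and the picture viewer there is one more tool, called after "Request:" by a JSON object that holds its "api" and its "payload", one argument or row to a line. jog_arm: Moves the arm, as the interface text tells. Its arguments: {"type":"object","properties":{"increments":{"type":"array"},"grip_force":{"type":"number"}},"required":["increments"]}

```bash
mkdir -p pics; python3 - <<'E'
from workcell import get_obs, optics, manip
import cv2,numpy as np
for n in("top","side"):
    c=optics.camera(n); cv2.imwrite(f"pics/{n}0.png",c["color"][:,:,::-1]); np.savez(f"{n}0.npz",**c)
    print(n,c["K"].tolist(),c["R"].round(3).tolist(),c["t"].round(3).tolist())
print(get_obs(),manip.tip_extent)
E
```

```text
top [[385.7480833691562, 0.0, 316.16640368437595], [0.0, 385.7480833691562, 202.4792191464984], [0.0, 0.0, 1.0]] [[-0.009, -1.0, 0.012], [-0.992, 0.008, -0.125], [0.125, -0.013, -0.992]] [0.019, 0.564, 1.136]
side [[483.3375890020415, 0.0, 317.88755089125647], [0.0, 483.3375890020415, 207.65750007127784], [0.0, 0.0, 1.0]] [[-0.992, -0.124, 0.014], [-0.102, 0.74, -0.664], [0.072, -0.66, -0.747]] [0.555, 0.101, 1.408]
{'clock': 0.1, 'joint_pos': array([-1.160622  ,  0.33279832, -0.06470441,  1.46078595,  0.02161628,
        1.34992352, -0.08848935]), 'joint_velocities': array([-0.00048585, -0.00087162,  0.00128554, -0.00150522,  0.0001867 ,
       -0.00284394, -0.00089203]), 'tau': array([ 1.52852539e-03, -6.26745415e+01,  4.90380765e-02, -3.92434430e+01,
        1.62518641e-02,  6.97920259e-03, -5.65307425e-05]), 'position': array([0.26200409, 0.56712205, 0.25563604]), 'ee_rot': array([ 2.14684780e-01,  9.76683200e-01, -6.01728331e-04, -9.74173005e-05]), 'ft_force': array([-0.26700809,  0.20273964,  0.03304369]), 'torque': array([-0.01804647,  0.0444374 , -0.03587237]), 'grasp_force': 0.0, 'grip_width': 0.9951264247245737} 0.025
```

View pics/top0.png

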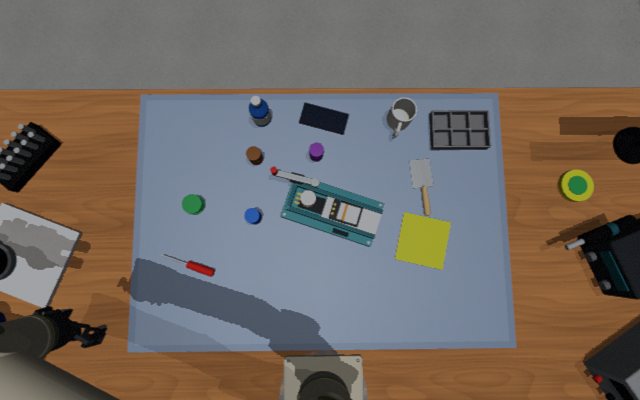

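View pics/side0.png

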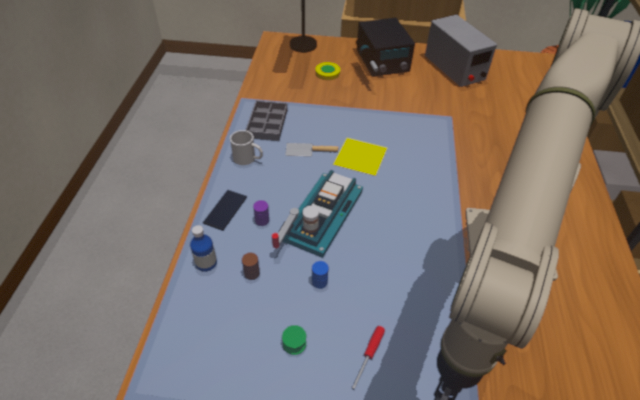

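The top view shows the jig at about (332,212), with a white-capped jar in its pocket at (308,198). The battery is on the deck at (347,212), the lever knob at (273,170), the coaster at (423,241), the spool at (193,204), the screwdriver at (190,265) and the spatula at (423,185).

Jar-shaped candidates: (308,198) with the white cap in the pocket, blue (253,215), brown (255,155), purple (316,151). The one in the pocket fits; I'll confirm it in a crop.

```bash
cat > h.py <<'E'
import numpy as np,cv2
def load(n,k=0): return dict(np.load(f"{n}{k}.npz"))
def snap(n,k):
    from workcell import optics
    c=optics.camera(n); np.savez(f"{n}{k}.npz",**c); return c
def onz(c,u,v,z):  # pixel -> world at height z
    d=c["R"].T@np.linalg.inv(c["K"])@[u,v,1]; o=-c["R"].T@c["t"]; return o+d*(z-o[2])/d[2]
def dep(c,u,v):
    d=c["depth"][int(v),int(u)]; return c["R"].T@(np.linalg.inv(c["K"])@[u,v,1]*d-c["t"])
def px(c,X):
    p=c["K"]@(c["R"]@np.asarray(X)+c["t"]); return p[:2]/p[2]
def crop(c,u0,v0,w,h,s): return cv2.resize(c["color"][v0:v0+h,u0:u0+w,::-1],None,fx=s,fy=s,interpolation=cv2.INTER_CUBIC)
E
python3 - <<'E'
from h import *
t=load("top");s=load("side")
a=crop(t,262,155,130,95,6); cv2.imwrite("pics/topc.png",a)
b=crop(s,265,160,105,100,6); cv2.imwrite("pics/sidec.png",b)
E
```

```text
(no output)
```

View pics/topc.png

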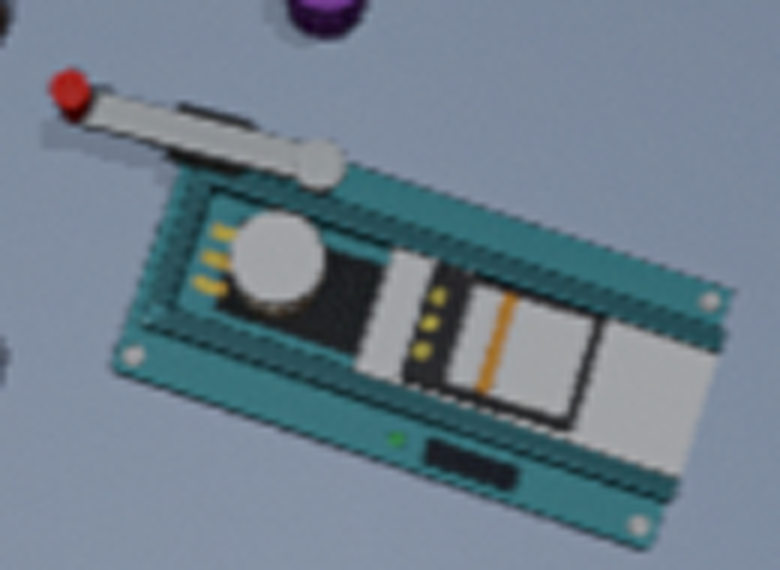

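View pics/sidec.png

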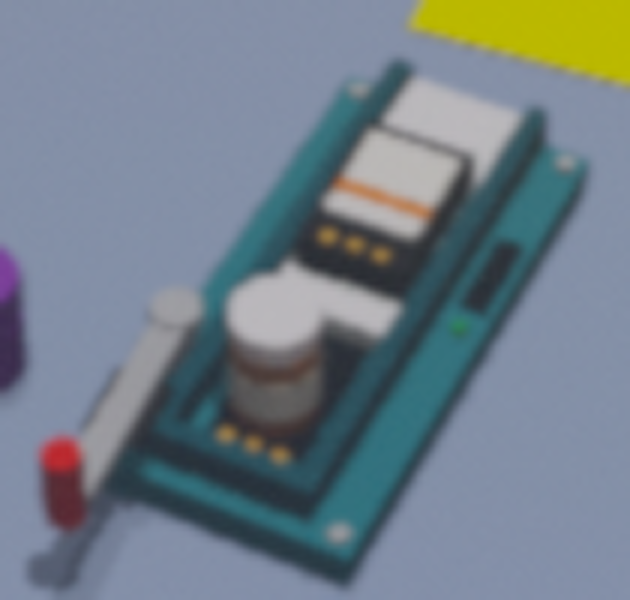

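The crops confirm it: the amber jar with the white cap stands in the pocket, with its cap centre at topc (278,256). The red knob is at (71,87) and the hub at (320,165). Visible plate corners are (735,290), (655,550) and (112,370).

```bash
python3 - <<'E'
from h import *
from scipy.optimize import least_squares
t=load("top");s=load("side")
T=lambda u,v:((u+.5)/6-.5+262,(v+.5)/6-.5+155)
S=lambda u,v:((u+.5)/6-.5+265,(v+.5)/6-.5+160)
J=[((735,290),(70,-160,26)),((655,550),(-70,-160,26)),((112,370),(-70,130,26)),((320,165),(57,60,67)),((385,250),(33,11,40)),((357,370),(-33,11,40))]
W=[(onz(t,*T(*p),q[2]/1e3),np.array(q)/1e3) for p,q in J]
def X(p,q): c,s_=np.cos(p[2]),np.sin(p[2]); return np.array([p[0]+c*q[0]-s_*q[1],p[1]+s_*q[0]+c*q[1],q[2]])
f=lambda p:np.concatenate([(X(p,q)-w)[:2] for w,q in W])
r=least_squares(f,[.5,0,0]);p=r.x
print("jig",p.round(4),(r.fun*1e3).round(1))
inv=lambda w:np.array([[np.cos(p[2]),np.sin(p[2])],[-np.sin(p[2]),np.cos(p[2])]])@(w[:2]-p[:2])
print("side check base corner",[(k,((px(s,X(p,k))-[265,160])*6).round()) for k in [(-.07,.13,.026),(.057,.06,.067),(.033,.011,.04),(-.07,-.16,.026)]])
for n,uv,z in [("jar",(278,256),.096),("knob",(71,87),.1),("b1",(437,262),.064),("b2",(402,380),.064),("b3",(605,318),.064),("b4",(572,430),.064)]:
    w=onz(t,*T(*uv),z); print(n,w.round(4),"jig",inv(w).round(4))
w=[onz(s,*S(*u),z) for u,z in[((275,310),.096),((62,455),.1)]];print("side jar,knob",[(a.round(4),inv(a).round(4)) for a in w])
# coaster, via colour
for c,n in((t,"t"),(s,"s")):
    h=cv2.cvtColor(c["color"],cv2.COLOR_RGB2HSV); m=cv2.inRange(h,(25,150,80),(35,255,255))
    k=max(cv2.findContours(m,0,2)[0],key=cv2.contourArea); R=cv2.approxPolyDP(k,6,True)[:,0]
    print("coaster",n,[onz(c,*q,.004)[:2].round(3) for q in R])
print("spool spat screw",onz(t,193,204,.042),onz(t,423,170,.01),onz(t,427,205,.01))
E
```

```text
jig [ 0.5484 -0.0201 -0.3259] [ 1.   0.4  0.   0.6 -0.4  1.9  0.1  0.9  0.6 -5.1 -1.2  1.2]
side check base corner [((-0.07, 0.13, 0.026), array([360., 552.])), ((0.057, 0.06, 0.067), array([185., 300.])), ((0.033, 0.011, 0.04), array([275., 286.])), ((-0.07, -0.16, 0.026), array([596., 151.]))]
jar [0.5721 0.0384 0.096 ] jig [0.0037 0.063 ]
knob [0.6547 0.1377 0.1   ] jig [0.0502 0.1835]
b1 [ 0.573 -0.04   0.064] jig [ 0.0296 -0.0109]
b2 [ 0.5146 -0.0219  0.064 ] jig [-0.0315 -0.0124]
b3 [ 0.5444 -0.1225  0.064 ] jig [ 0.029  -0.0982]
b4 [ 0.4893 -0.1049  0.064 ] jig [-0.0288 -0.0993]
side jar,knob [(array([0.5761, 0.0428, 0.096 ]), array([0.0061, 0.0685])), (array([0.6577, 0.1439, 0.1   ]), array([0.0511, 0.1904]))]
coaster t [array([ 0.533, -0.26 ]), array([ 0.395, -0.227]), array([ 0.363, -0.367]), array([ 0.501, -0.399])]
coaster s [array([ 0.505, -0.389]), array([ 0.537, -0.255]), array([ 0.399, -0.227]), array([ 0.371, -0.36 ])]
spool spat screw [0.56183065 0.3843945  0.042     ] [ 0.66789277 -0.32357652  0.01      ] [ 0.55690386 -0.33116894  0.01      ]
```

```bash
cat >> h.py <<'E'
from scipy.spatial.transform import Rotation as Ro
P=(.5505,-.0178,-.3259)
def J2W(x,y,z): c,s=np.cos(P[2]),np.sin(P[2]); return np.array([P[0]+c*x-s*y,P[1]+s*x+c*y,z])
def W2J(w): c,s=np.cos(P[2]),np.sin(P[2]); d=w[:2]-np.array(P[:2]); return np.array([c*d[0]+s*d[1],-s*d[0]+c*d[1],w[2]])
TH=P[2]
def delta(target,yaw):  # yaw of tool y axis minus 90deg, tool down
    from workcell import get_obs
    o=get_obs(); R=Ro.from_quat(o["ee_rot"]); c,s=np.cos(yaw),np.sin(yaw)
    Rt=Ro.from_matrix(np.array([[-c,-s,0],[-s,c,0],[0,0,-1.]]))
    print("at",o["position"].round(4),"jig",W2J(o["position"]).round(4),"shift",R.inv().apply(target-o["position"]).round(4),"turn",(R.inv()*Rt).as_rotvec().round(4),"t",round(o["clock"],2),"w",round(o["grip_width"],3))
E
python3 - <<'E'
from h import *
delta(np.array([.5741,.0406,.2]),TH)
print(W2J(np.array([.5741,.0406,.2])),W2J(np.array([.45,-.3105,0])))
E
```

```text
at [0.262  0.5671 0.2556] jig [-0.4606  0.4618  0.2556] shift [-0.5041 -0.347   0.0561] turn [-0.0012  0.     -0.1068] t 0.1 w 0.995
[0.00366033 0.06288181 0.2       ] [-0.00149869 -0.30946937  0.        ]
```

Request:
{"api": "jog_arm", "payload": {
  "increments": [
    [-0.02, -0.014, 0.002, 0, 0, -0.02, 1],
    [-0.053, -0.037, 0.005, 0, 0, -0.04, 1],
    [-0.086, -0.06, 0.008, 0, 0, -0.06, 1],
    [-0.119, -0.083, 0.011, 0, 0, -0.08, 1],
    [-0.152, -0.106, 0.014, 0, 0, -0.107, 1]
  ],
  "grip_force": 40
}}

```text
clock: 0.52
position: [0.3562, 0.4055, 0.2418]
ee_rot: [0.162, 0.987, -0.0, -0.0]
ft_force: [0.6, -0.0, -0.7]
grip_width: 0.998
grasp_force: 0.0
```

```bash
python3 - <<'E'
from h import *
delta(J2W(.0037,.063,.2),TH)
E
```

```text
at [0.3562 0.4055 0.2418] jig [-0.3196  0.3388  0.2418] shift [-0.323  -0.2762  0.0419] turn [-0.0005 -0.0002  0.0012] t 0.52 w 0.998
```

Request:
{"api": "jog_arm", "payload": {
  "increments": [
    [-0.03, -0.0256, 0.004, 0, 0, 0, 1],
    [-0.06, -0.0512, 0.008, 0, 0, 0, 1],
    [-0.09, -0.0768, 0.012, 0, 0, 0, 1],
    [-0.12, -0.1024, 0.016, 0, 0, 0, 1],
    [-0.15, -0.128, 0.02, 0, 0, 0, 1]
  ]
}}

```text
clock: 0.93
position: [0.4573, 0.2362, 0.222]
ee_rot: [0.162, 0.987, 0.0, -0.0]
ft_force: [1.6, 0.0, -1.1]
grip_width: 1.001
grasp_force: 0.0
```

Request:
{"api": "jog_arm", "payload": {
  "increments": [
    [-0.03, -0.0256, 0.004, 0, 0, 0, 1],
    [-0.06, -0.0512, 0.008, 0, 0, 0, 1],
    [-0.09, -0.0768, 0.012, 0, 0, 0, 1],
    [-0.12, -0.1024, 0.016, 0, 0, 0, 1],
    [-0.15, -0.128, 0.02, 0, 0, 0, 1]
  ]
}}

```text
clock: 1.35
position: [0.5584, 0.067, 0.202]
ee_rot: [0.162, 0.987, 0.0, -0.0]
ft_force: [0.3, 0.6, 0.0]
grip_width: 1.002
grasp_force: 0.0
```

Request:
{"api": "jog_arm", "payload": {
  "increments": [
    [-0.023, -0.02, 0.0, 0, 0, 0, 1],
    [-0.023, -0.02, 0.0, 0, 0, 0, 1]
  ]
}}

```text
clock: 1.52
position: [0.575, 0.035, 0.2018]
ee_rot: [0.166, 0.986, -0.002, 0.0]
ft_force: [-0.0, -0.9, -0.3]
grip_width: 0.999
grasp_force: 0.0
```

```bash
python3 - <<'E'
from h import *
delta(J2W(.0037,.063,.086),TH)
t=snap("top",1);s=snap("side",1)
a=crop(t,240,130,160,130,3.7);b=crop(s,240,140,150,130,3.7);
h=min(len(a),len(b)); cv2.imwrite("pics/j1.png",np.hstack([a[:h],b[:h]])[:,:])
print(np.hstack([a[:h],b[:h]]).shape)
E
```

```text
at [0.575  0.035  0.2018] jig [0.0063 0.0579 0.2018] shift [0.0028 0.0054 0.1158] turn [-0.0031  0.0013 -0.0084] t 1.52 w 0.999
(481, 1147, 3)
```

```bash
python3 - <<'E'
from h import *
cv2.imwrite("pics/j1s.png",crop(load("side",1),250,110,120,120,5))
E
```

```text
(no output)
```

View pics/j1s.png

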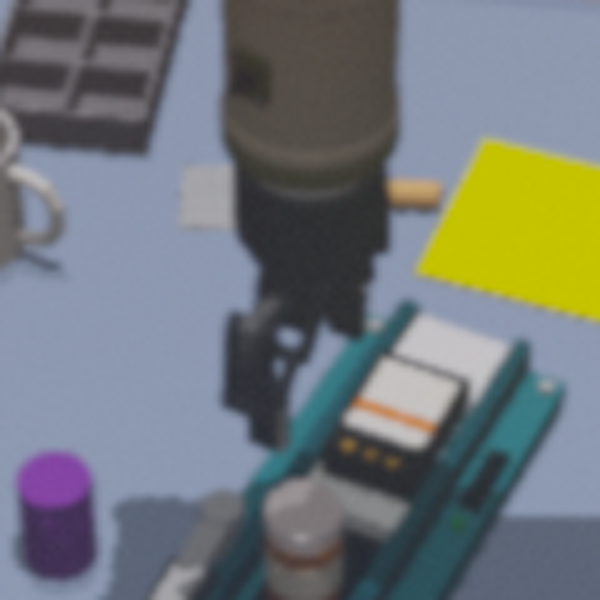

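The side crop shows the gripper above the jar, which stands at crop (303,530), with both fingers clear of the lever. I'll correct the small offset, descend, close and check.

Request:
{"api": "jog_arm", "payload": {
  "increments": [
    [0.003, 0.0055, 0.02, 0, 0, -0.008, 1],
    [0.003, 0.0055, 0.05, 0, 0, -0.008, 1],
    [0.003, 0.0055, 0.08, 0, 0, -0.008, 1],
    [0.003, 0.0055, 0.105, 0, 0, -0.008, 1],
    [0.003, 0.0055, 0.116, 0, 0, -0.008, 1]
  ]
}}

```text
clock: 2.03
position: [0.5698, 0.0504, 0.0829]
ee_rot: [0.157, 0.988, -0.0, -0.002]
ft_force: [0.2, 0.4, -0.5]
grip_width: 0.996
grasp_force: 0.0
```

Request:
{"api": "jog_arm", "payload": {
  "increments": [
    [0, 0, 0, 0, 0, 0, 1],
    [0, 0, 0, 0, 0, 0, 0.4],
    [0, 0, 0, 0, 0, 0, 0],
    [0, 0, 0, 0, 0, 0, -0.3],
    [0, 0, 0, 0, 0, 0, -0.5]
  ],
  "grip_force": 40
}}

```text
clock: 2.45
position: [0.5733, 0.0486, 0.0881]
ee_rot: [0.158, 0.987, 0.001, 0.001]
ft_force: [-1.2, -0.6, 6.8]
grip_width: 0.516
grasp_force: 39.7
```

Request:
{"api": "jog_arm", "payload": {
  "increments": [
    [0, 0, 0, 0, 0, 0, -1],
    [0, 0, 0, 0, 0, 0, -1],
    [0, 0, 0, 0, 0, 0, -1],
    [0, 0, 0, 0, 0, 0, -1]
  ]
}}

```text
clock: 2.78
position: [0.5733, 0.0487, 0.0881]
ee_rot: [0.158, 0.987, 0.001, 0.001]
ft_force: [-0.7, -1.9, 7.0]
grip_width: 0.51
grasp_force: 39.8
```

The grip stopped at about 43.5 mm, which fits the 45 mm jar. Now the lift.

Request:
{"api": "jog_arm", "payload": {
  "increments": [
    [0, 0, -0.008, 0, 0, 0, -1],
    [0, 0, -0.025, 0, 0, 0, -1],
    [0, 0, -0.045, 0, 0, 0, -1],
    [0, 0, -0.065, 0, 0, 0, -1],
    [0, 0, -0.075, 0, 0, 0, -1]
  ]
}}

```text
clock: 3.2
position: [0.5733, 0.0488, 0.1646]
ee_rot: [0.158, 0.987, 0.001, 0.002]
ft_force: [0.8, 0.4, -1.2]
grip_width: 0.515
grasp_force: 41.1
```

Request:
{"api": "jog_arm", "payload": {
  "increments": [
    [0, 0, 0, 0, 0, 0, -1],
    [0, 0, 0, 0, 0, 0, -1]
  ]
}}

```text
clock: 3.37
position: [0.5723, 0.0489, 0.1615]
ee_rot: [0.158, 0.987, 0.0, 0.0]
ft_force: [0.1, 0.3, -1.7]
grip_width: 0.517
grasp_force: 41.1
```

```bash
python3 - <<'E'
from h import *
delta(J2W(-.0015,-.3095,.16),TH)
s=snap("side",2)
cv2.imwrite("pics/j2s.png",crop(s,250,110,120,120,5))
E
```

```text
at [0.5723 0.0489 0.1615] jig [-0.0007  0.0702  0.1615] shift [ 0.004  -0.3796  0.0012] turn [0.0007 0.0006 0.0082] t 3.37 w 0.517
```

View pics/j2s.png

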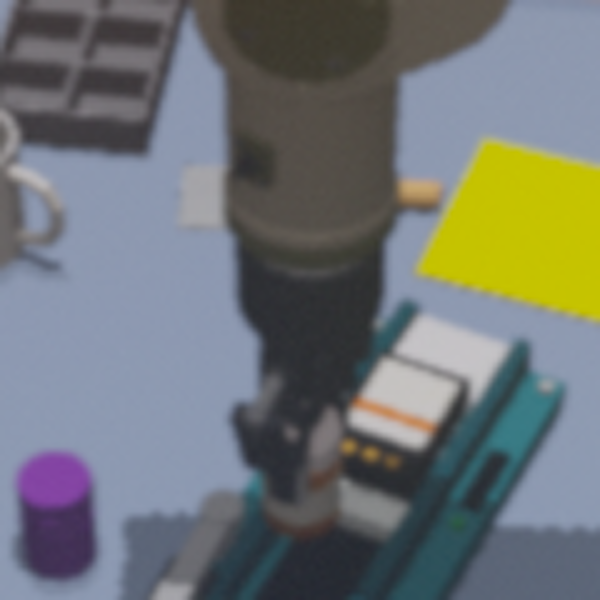

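The jar is held upright at crop (305,490) and lifted clear of the pocket. Now I'll carry it to the coaster.

Request:
{"api": "jog_arm", "payload": {
  "increments": [
    [0, -0.015, 0, 0, 0, 0, -1],
    [0.001, -0.045, 0, 0, 0, 0, -1],
    [0.002, -0.08, 0, 0, 0, 0, -1],
    [0.003, -0.115, 0, 0, 0, 0, -1],
    [0.004, -0.15, 0, 0, 0, 0.008, -1]
  ]
}}

```text
clock: 3.83
position: [0.5198, -0.0945, 0.1601]
ee_rot: [0.162, 0.987, -0.0, -0.001]
ft_force: [0.6, -0.5, -1.3]
grip_width: 0.511
grasp_force: 41.1
```

Request:
{"api": "jog_arm", "payload": {
  "increments": [
    [0, -0.035, 0, 0, 0, 0, -1],
    [0, -0.07, 0, 0, 0, 0, -1],
    [0, -0.105, 0, 0, 0, 0, -1],
    [0, -0.14, 0, 0, 0, 0, -1],
    [0, -0.17, 0, 0, 0, 0, -1]
  ]
}}

```text
clock: 4.25
position: [0.4648, -0.2562, 0.1603]
ee_rot: [0.163, 0.987, -0.0, -0.001]
ft_force: [-0.1, -1.3, -1.3]
grip_width: 0.512
grasp_force: 41.1
```

Request:
{"api": "jog_arm", "payload": {
  "increments": [
    [0, -0.025, 0, 0, 0, 0, -1],
    [0, -0.045, 0, 0, 0, 0, -1],
    [0, -0.055, 0, 0, 0, 0, -1],
    [0, -0.06, 0, 0, 0, 0, -1],
    [0, -0.06, 0, 0, 0, 0, -1]
  ]
}}

```text
clock: 4.67
position: [0.4473, -0.3108, 0.1606]
ee_rot: [0.163, 0.987, 0.0, -0.001]
ft_force: [0.2, 1.3, -1.1]
grip_width: 0.52
grasp_force: 41.1
```

```bash
python3 - <<'E'
from h import *
delta(J2W(-.0015,-.3095,.068),TH)
E
```

```text
at [ 0.4473 -0.3108  0.1606] jig [-0.004  -0.3107  0.1606] shift [-0.0026  0.0012  0.0926] turn [-0.0001 -0.0011 -0.0011] t 4.67 w 0.52
```

Request:
{"api": "jog_arm", "payload": {
  "increments": [
    [-0.002, 0, 0.02, 0, 0, 0, -1],
    [-0.002, 0, 0.045, 0, 0, 0, -1],
    [-0.002, 0, 0.07, 0, 0, 0, -1],
    [-0.002, 0, 0.083, 0, 0, 0, -1],
    [-0.002, 0, 0.085, 0, 0, 0, -1]
  ]
}}

```text
clock: 5.08
position: [0.4491, -0.3083, 0.0733]
ee_rot: [0.161, 0.987, 0.001, -0.002]
ft_force: [0.6, -0.1, -1.3]
grip_width: 0.513
grasp_force: 41.1
```

Request:
{"api": "jog_arm", "payload": {
  "increments": [
    [0, 0, 0, 0, 0, 0, -1],
    [0, 0, 0.003, 0, 0, 0, -1],
    [0, 0, 0.005, 0, 0, 0, -1],
    [0, 0, 0.007, 0, 0, 0, -1],
    [0, 0, 0.007, 0, 0, 0, -1]
  ]
}}

```text
clock: 5.5
position: [0.4501, -0.311, 0.0695]
ee_rot: [0.162, 0.987, 0.0, 0.0]
ft_force: [0.8, -0.2, -2.1]
grip_width: 0.515
grasp_force: 41.1
```

Request:
{"api": "jog_arm", "payload": {
  "increments": [
    [0, 0, 0.0015, 0, 0, 0, -1],
    [0, 0, 0.003, 0, 0, 0, -1],
    [0, 0, 0.004, 0, 0, 0, -1],
    [0, 0, 0.004, 0, 0, 0, -1]
  ]
}}

```text
clock: 5.83
position: [0.4503, -0.3114, 0.0661]
ee_rot: [0.162, 0.987, 0.0, 0.001]
ft_force: [-1.6, 0.9, 8.5]
grip_width: 0.515
grasp_force: 41.4
```

Contact (8.5 N upward). I'll open slowly and back out straight up.

Request:
{"api": "jog_arm", "payload": {
  "increments": [
    [0, 0, -0.001, 0, 0, 0, 0.15],
    [0, 0, -0.001, 0, 0, 0, 0.3],
    [0, 0, -0.001, 0, 0, 0, 0.6],
    [0, 0, -0.001, 0, 0, 0, 1],
    [0, 0, -0.001, 0, 0, 0, 1]
  ]
}}

```text
clock: 6.25
position: [0.4498, -0.311, 0.0662]
ee_rot: [0.162, 0.987, 0.0, -0.0]
ft_force: [-0.1, -0.6, -0.7]
grip_width: 0.998
grasp_force: 0.0
```

Request:
{"api": "jog_arm", "payload": {
  "increments": [
    [0, 0, 0, 0, 0, 0, 1],
    [0, 0, -0.015, 0, 0, 0, 1],
    [0, 0, -0.045, 0, 0, 0, 1],
    [0, 0, -0.08, 0, 0, 0, 1],
    [0, 0, -0.11, 0, 0, 0, 1]
  ]
}}

```text
clock: 6.67
position: [0.4496, -0.3112, 0.178]
ee_rot: [0.162, 0.987, -0.0, -0.0]
ft_force: [0.8, 0.2, 0.2]
grip_width: 0.997
grasp_force: 0.0
```

```bash
python3 - <<'E'
from h import *
delta(J2W(0,-.150,.16),TH)
t=snap("side",3)
cv2.imwrite("pics/j3s.png",crop(t,270,100,140,110,5))
E
```

```text
at [ 0.4496 -0.3112  0.178 ] jig [-0.0016 -0.3103  0.178 ] shift [-0.0016  0.1603  0.0179] turn [-0.0002 -0.0001 -0.0003] t 6.67 w 0.997
```

View pics/j3s.png

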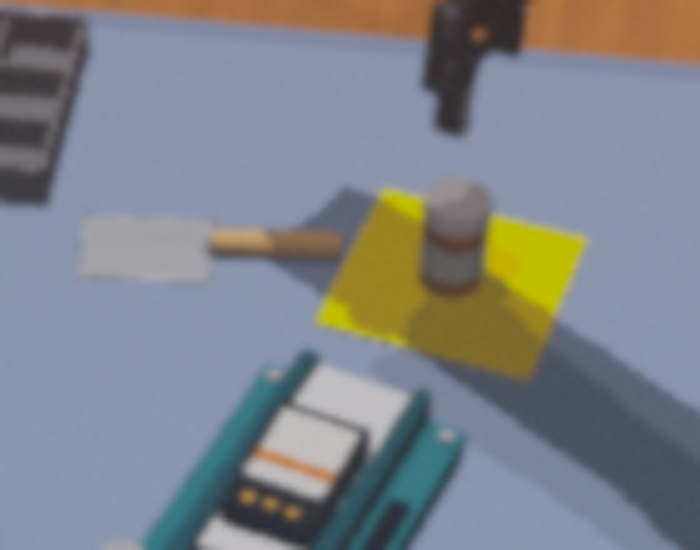

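The jar stands upright in the middle of the coaster, at crop (457,240). Next I'll close the fingers and go behind the battery, over the deck at jig y −140.

Request:
{"api": "jog_arm", "payload": {
  "increments": [
    [-0.001, 0.03, 0.0, 0, 0, 0, 0],
    [-0.0015, 0.07, 0.0, 0, 0, 0, -1],
    [-0.0015, 0.11, 0.01, 0, 0, 0, -1],
    [-0.0015, 0.15, 0.025, 0, 0, 0, -1],
    [-0.0015, 0.17, 0.04, 0, 0, 0, -1]
  ]
}}

```text
clock: 7.13
position: [0.5074, -0.1455, 0.136]
ee_rot: [0.16, 0.987, 0.001, 0.001]
ft_force: [0.6, -0.1, -0.5]
grip_width: 0.294
grasp_force: 0.0
```

Request:
{"api": "jog_arm", "payload": {
  "increments": [
    [0, 0, 0.01, 0, 0, 0, -1],
    [0, 0, 0.035, 0, 0, 0, -1],
    [0, 0, 0.055, 0, 0, 0, -1],
    [0, 0, 0.064, 0, 0, 0, -1],
    [0, 0, 0.066, 0, 0, 0, -1]
  ]
}}

```text
clock: 7.55
position: [0.5044, -0.1507, 0.0685]
ee_rot: [0.162, 0.987, -0.0, -0.002]
ft_force: [0.3, 0.7, 0.6]
grip_width: -0.003
grasp_force: 0.0
```

```bash
python3 - <<'E'
from h import *
delta(J2W(0,-.0,.07),TH)
t=snap("side",4)
cv2.imwrite("pics/j4s.png",crop(t,280,140,110,100,6))
E
```

```text
at [ 0.5044 -0.1507  0.0685] jig [-0.0011 -0.1407  0.0685] shift [-0.001   0.1407 -0.0016] turn [-0.001  -0.003  -0.0005] t 7.55 w -0.003
```

View pics/j4s.png

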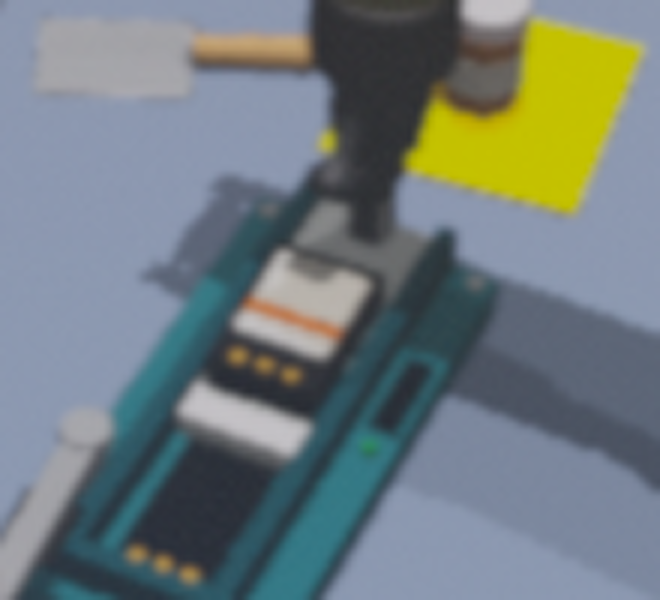

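The closed fingertip, at crop (372,240), stands mid-channel behind the battery's rear edge. I'll push gently.

Request:
{"api": "jog_arm", "payload": {
  "increments": [
    [0, 0.01, 0, 0, 0, 0, -1],
    [0, 0.02, -0.001, 0, 0, 0, -1],
    [0, 0.029, -0.001, 0, 0, 0, -1],
    [0, 0.037, -0.001, 0, 0, 0, -1],
    [0, 0.045, -0.001, 0, 0, 0, -1]
  ]
}}

```text
clock: 8.02
position: [0.5209, -0.107, 0.072]
ee_rot: [0.162, 0.987, -0.0, 0.001]
ft_force: [-0.2, -2.3, 1.6]
grip_width: -0.002
grasp_force: 1.4
```

Request:
{"api": "jog_arm", "payload": {
  "increments": [
    [0, 0.009, 0, 0, 0, 0, -1],
    [0, 0.018, 0, 0, 0, 0, -1],
    [0, 0.027, 0, 0, 0, 0, -1],
    [0, 0.036, 0, 0, 0, 0, -1],
    [0, 0.045, 0, 0, 0, 0, -1]
  ]
}}

```text
clock: 8.43
position: [0.5347, -0.0644, 0.0713]
ee_rot: [0.162, 0.987, -0.0, -0.0]
ft_force: [-1.7, -2.9, 3.7]
grip_width: -0.0
grasp_force: 1.6
```

```bash
python3 - <<'E'
from h import *
delta(J2W(0,0,.07),TH)
t=snap("side",5)
cv2.imwrite("pics/j5s.png",crop(t,265,150,110,100,6))
E
```

```text
at [ 0.5347 -0.0644  0.0713] jig [-0.     -0.0492  0.0713] shift [-0.      0.0492  0.0013] turn [-0.0001 -0.0001  0.0002] t 8.43 w -0.0
```

View pics/j5s.png

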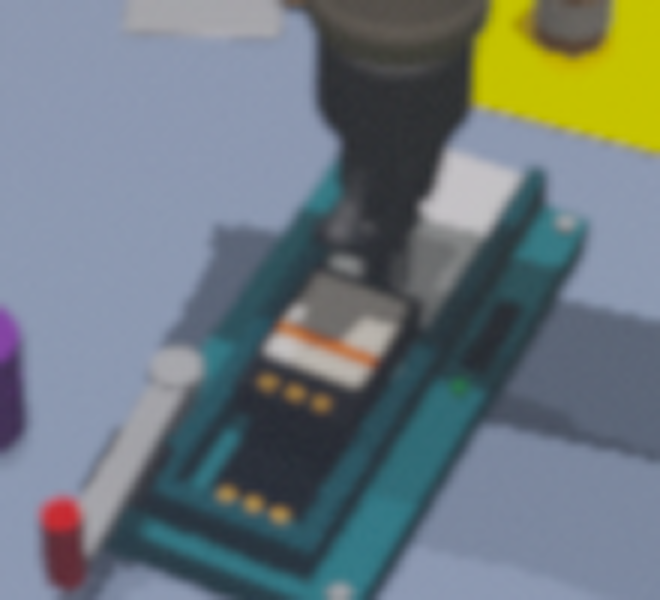

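The battery is square in the channel, with its front overhanging the pocket and its rear edge at about crop (370,285). I'll keep pushing and follow it with depth profiles.

Request:
{"api": "jog_arm", "payload": {
  "increments": [
    [0, 0.008, 0, 0, 0, 0, -1],
    [0, 0.016, 0, 0, 0, 0, -1],
    [0, 0.024, 0, 0, 0, 0, -1],
    [0, 0.032, 0, 0, 0, 0, -1],
    [0, 0.036, 0, 0, 0, 0, -1]
  ]
}}

```text
clock: 8.9
position: [0.5463, -0.0295, 0.0712]
ee_rot: [0.162, 0.987, 0.0, -0.0]
ft_force: [-0.0, -0.8, -0.6]
grip_width: -0.006
grasp_force: 0.7
```

```bash
cat >> h.py <<'E'
def cloud(c):
    v,u=np.nonzero(c["depth"]); d=c["depth"][v,u]
    W=(np.linalg.inv(c["K"])@(np.vstack([u,v,np.ones(len(u))])*d)-c["t"][:,None]); W=(c["R"].T@W)
    c_,s_=np.cos(P[2]),np.sin(P[2]); a,b=W[0]-P[0],W[1]-P[1]
    return np.array([c_*a+s_*b,-s_*a+c_*b,W[2]])*1e3
def prof(c,xl=22,off=(0,0)):
    q=cloud(c); q=q[:,(abs(q[0])<xl)&(q[2]<110)&(q[2]>10)]
    for y in range(-60,125,8):
        m=(q[1]>=y)&(q[1]<y+8); 
        if m.sum(): print(y+4,np.percentile(q[2,m],[10,50,90]).round(),m.sum(),end="; ")
    print()
E
python3 - <<'E'
from h import *
delta(J2W(0,0,.07),TH)
for n in("side","top"): prof(snap(n,6)); 
print("before"); prof(load("side",5))
E
```

```text
at [ 0.5463 -0.0295  0.0712] jig [-0.0002 -0.0124  0.0712] shift [-0.0002  0.0124  0.0012] turn [ 0.0004 -0.0002  0.0014] t 8.9 w -0.006
-56 [35. 37. 43.] 23; -48 [35. 38. 42.] 15; -40 [ 36.  39. 103.] 16; -32 [36. 39. 53.] 19; -24 [36. 39. 96.] 15; -16 [38. 66. 93.] 15; -8 [57. 71. 93.] 16; 0 [ 60.  69. 100.] 33; 8 [ 61.  65. 100.] 38; 16 [61. 64. 95.] 43; 24 [58. 62. 66.] 35; 32 [58. 61. 64.] 34; 40 [56. 59. 62.] 38; 48 [56. 59. 61.] 34; 56 [53. 56. 60.] 43; 64 [51. 54. 58.] 43; 72 [49. 52. 55.] 34; 80 [47. 51. 54.] 39; 88 [25. 42. 52.] 90; 96 [26. 42. 49.] 26; 112 [46. 48. 49.] 20; 120 [26. 40. 50.] 108; 128 [13. 24. 27.] 56; 
32 [57. 59. 61.] 4; 40 [56. 59. 60.] 12; 48 [54. 57. 60.] 23; 56 [52. 54. 57.] 39; 64 [52. 54. 56.] 37; 72 [49. 51. 53.] 41; 80 [47. 50. 54.] 35; 88 [26. 47. 51.] 28; 96 [23. 25. 28.] 40; 104 [24. 29. 49.] 46; 112 [46. 49. 52.] 36; 120 [22. 25. 38.] 26; 128 [23. 25. 29.] 11; 
before
-56 [39. 41. 94.] 16; -48 [54. 70. 92.] 15; -40 [59. 71. 96.] 23; -32 [ 62.  67. 106.] 42; -24 [61. 64. 67.] 32; -16 [61. 65. 94.] 36; -8 [61. 64. 91.] 34; 0 [60. 64. 66.] 30; 8 [61. 64. 67.] 28; 16 [61. 64. 67.] 33; 24 [60. 64. 66.] 27; 32 [61. 64. 67.] 36; 40 [61. 63. 66.] 34; 48 [24. 60. 65.] 58; 56 [25. 49. 63.] 117; 64 [23. 26. 28.] 28; 72 [23. 26. 29.] 37; 80 [23. 25. 28.] 33; 88 [23. 26. 29.] 26; 96 [25. 27. 29.] 13; 112 [45. 48. 50.] 22; 120 [25. 40. 51.] 97; 128 [17. 23. 29.] 62;
```

It has tipped as expected, with its front at about 91 and its rear at about 2. About 12 mm remain.

Request:
{"api": "jog_arm", "payload": {
  "increments": [
    [0, 0.003, 0, 0, 0, 0, -1],
    [0, 0.006, 0, 0, 0, 0, -1],
    [0, 0.009, 0, 0, 0, 0, -1],
    [0, 0.0115, 0, 0, 0, 0, -1],
    [0, 0.0125, 0, 0, 0, 0, -1]
  ]
}}

```text
clock: 9.42
position: [0.5501, -0.0189, 0.0713]
ee_rot: [0.162, 0.987, 0.0, -0.0]
ft_force: [-0.3, -0.4, -0.1]
grip_width: 0.003
grasp_force: 0.4
```

```bash
python3 - <<'E'
from h import *
delta(J2W(0,0,.07),TH)
for n in("side","top"): prof(snap(n,7)); 
E
```

```text
at [ 0.5501 -0.0189  0.0713] jig [-0.     -0.0012  0.0713] shift [-0.      0.0012  0.0013] turn [ 0.0002 -0.0001  0.0003] t 9.42 w 0.003
-56 [36. 39. 42.] 19; -48 [37. 39. 43.] 18; -40 [36. 39. 41.] 21; -32 [37. 40. 60.] 18; -24 [37. 40. 93.] 17; -16 [34. 39. 42.] 18; -8 [37. 40. 95.] 18; 0 [41. 61. 90.] 13; 8 [57. 74. 97.] 28; 16 [ 60.  65. 104.] 46; 24 [58. 61. 87.] 33; 32 [58. 62. 95.] 39; 40 [56. 60. 63.] 41; 48 [54. 57. 61.] 39; 56 [54. 57. 61.] 37; 64 [52. 56. 58.] 36; 72 [53. 54. 58.] 36; 80 [51. 53. 56.] 39; 88 [48. 51. 54.] 35; 96 [48. 51. 53.] 43; 104 [39. 46. 53.] 45; 112 [47. 49. 51.] 20; 120 [24. 39. 50.] 103; 128 [15. 23. 29.] 59; 
48 [55. 57. 59.] 6; 56 [52. 55. 57.] 13; 64 [53. 55. 58.] 34; 72 [51. 54. 57.] 43; 80 [49. 52. 55.] 35; 88 [48. 50. 53.] 40; 96 [48. 50. 52.] 31; 104 [23. 29. 51.] 46; 112 [46. 49. 52.] 38; 120 [22. 26. 30.] 23; 128 [24. 25. 25.] 12;
```

Request:
{"api": "jog_arm", "payload": {
  "increments": [
    [0, 0.001, 0, 0, 0, 0, -1],
    [0, 0.002, 0, 0, 0, 0, -1],
    [0, 0.003, 0, 0, 0, 0, -1],
    [0, 0.003, 0, 0, 0, 0, -1]
  ]
}}

```text
clock: 9.85
position: [0.5511, -0.0161, 0.0713]
ee_rot: [0.162, 0.987, 0.0, 0.0]
ft_force: [0.1, 0.5, 0.1]
grip_width: 0.003
grasp_force: 0.0
```

```bash
python3 - <<'E'
from h import *
delta(J2W(0,0,.07),TH)
for n in("side","top"): prof(snap(n,8)); 
E
```

```text
at [ 0.5511 -0.0161  0.0713] jig [0.     0.0018 0.0713] shift [ 0.     -0.0018  0.0013] turn [0.0004 0.0001 0.0004] t 9.85 w 0.003
-56 [37. 39. 40.] 17; -48 [36. 39. 42.] 21; -40 [37. 39. 42.] 17; -32 [37. 40. 99.] 20; -24 [37. 40. 69.] 16; -16 [37. 39. 41.] 15; -8 [35. 40. 93.] 16; 0 [38. 41. 86.] 30; 8 [38. 56. 84.] 36; 16 [ 49.  68. 105.] 52; 24 [48. 50. 84.] 36; 32 [48. 50. 53.] 36; 40 [47. 50. 55.] 35; 48 [47. 50. 53.] 30; 56 [49. 50. 53.] 33; 64 [47. 51. 53.] 34; 72 [47. 50. 53.] 41; 80 [46. 50. 52.] 34; 88 [46. 49. 53.] 35; 96 [47. 49. 52.] 38; 104 [41. 47. 52.] 45; 112 [46. 49. 51.] 22; 120 [26. 40. 50.] 104; 128 [13. 24. 28.] 68; 
56 [48. 50. 52.] 12; 64 [48. 50. 53.] 26; 72 [47. 50. 52.] 40; 80 [47. 49. 52.] 35; 88 [46. 50. 52.] 41; 96 [47. 50. 52.] 36; 104 [26. 37. 51.] 39; 112 [47. 50. 52.] 35; 120 [23. 26. 28.] 25; 128 [22. 24. 27.] 11;
```

The profile is flat at z 50 over y 20 to 104, so the battery is seated. I'll retreat upward and plan the lever sweep.

Request:
{"api": "jog_arm", "payload": {
  "increments": [
    [0, -0.004, 0, 0, 0, 0, -1],
    [0, -0.004, -0.02, 0, 0, 0, -1],
    [0, -0.004, -0.05, 0, 0, 0, -1],
    [0, -0.004, -0.08, 0, 0, 0, -1],
    [0, -0.004, -0.09, 0, 0, 0, -1]
  ]
}}

```text
clock: 10.37
position: [0.5513, -0.0208, 0.1655]
ee_rot: [0.163, 0.987, 0.001, 0.003]
ft_force: [0.0, 0.2, 0.5]
grip_width: 0.003
grasp_force: 0.0
```

```bash
python3 - <<'E'
from h import *
t=snap("top",9);s=snap("side",9)
for c,n in((t,"t"),(s,"s")):
    h=cv2.cvtColor(c["color"],cv2.COLOR_RGB2HSV); m=cv2.inRange(h,(0,150,90),(6,255,255))|cv2.inRange(h,(174,150,90),(180,255,255))
    q=cloud({**c,"depth":np.where(m>0,c["depth"],0)}); k=(abs(q[0]-50)<40)&(abs(q[1]-180)<40)&(q[2]>60); print(n,"knob",q[:,k].mean(1),k.sum(),q[2,k].max())
b=[W2J(onz(t,255,151,.07)),W2J(onz(t,316,148,.07))];print("brown,purple",b)
delta(J2W(.083,.182,.16),TH)
th=np.linspace(1.51,0,16)
F=[]
for a in th:
    S,C=np.sin(a),np.cos(a); d=10+min(11/max(S,1e-6),14.5/max(C,1e-6)); F.append([57-125*C+d*S,60+125*S+d*C])
F=np.array(F); print(F.round(1).tolist())
E
```

```text
t knob [ 47.41352919 180.34337028  99.44421418] 30 103.93242084650612
s knob [ 49.98009158 188.50765363  98.5776421 ] 24 103.73417261780527
brown,purple [array([0.08895302, 0.25563136, 0.07      ]), array([0.15505335, 0.08528498, 0.07      ])]
at [ 0.5509 -0.0204  0.1635] jig [ 0.0012 -0.0024  0.1635] shift [-0.0817  0.1844  0.0042] turn [ 0.0022  0.0037 -0.0002] t 10.47 w 0.003
[[70.4, 186.0], [57.8, 186.8], [45.3, 186.3], [33.0, 184.6], [21.1, 181.8], [9.6, 177.9], [-1.2, 173.2], [-11.4, 167.6], [-20.8, 161.5], [-30.2, 153.7], [-39.7, 143.6], [-47.9, 132.7], [-54.9, 121.2], [-60.5, 109.3], [-64.9, 97.0], [-68.0, 84.5]]
```

Request:
{"api": "jog_arm", "payload": {
  "increments": [
    [-0.016, 0.036, 0, 0, 0, 0, -1],
    [-0.032, 0.072, 0, 0, 0, 0, -1],
    [-0.048, 0.108, 0, 0, 0, 0, -1],
    [-0.065, 0.146, 0, 0, 0, 0, -1],
    [-0.084, 0.184, 0, 0, 0, 0, -1]
  ]
}}

```text
clock: 10.88
position: [0.6879, 0.1283, 0.1594]
ee_rot: [0.162, 0.987, -0.0, -0.001]
ft_force: [1.0, 0.0, 0.9]
grip_width: -0.0
grasp_force: 0.0
```

Request:
{"api": "jog_arm", "payload": {
  "increments": [
    [0, 0, 0, 0, 0, 0, -1],
    [0, 0, 0.02, 0, 0, 0, -1],
    [0, 0, 0.045, 0, 0, 0, -1],
    [0, 0, 0.06, 0, 0, 0, -1],
    [0, 0, 0.065, 0, 0, 0, -1]
  ]
}}

```text
clock: 11.3
position: [0.6852, 0.126, 0.0913]
ee_rot: [0.162, 0.987, -0.001, -0.003]
ft_force: [-0.9, 0.4, 0.7]
grip_width: -0.001
grasp_force: 0.0
```

Request:
{"api": "jog_arm", "payload": {
  "increments": [
    [0, 0, 0, 0, 0, 0, -1],
    [0, 0, 0, 0, 0, 0, -1]
  ]
}}

```text
clock: 11.47
position: [0.6876, 0.1265, 0.0963]
ee_rot: [0.162, 0.987, -0.0, -0.0]
ft_force: [1.3, 1.0, 0.4]
grip_width: -0.0
grasp_force: 0.0
```

```bash
python3 - <<'E'
from h import *
delta(J2W(.0704,.186,.098),TH)
E
```

```text
at [0.6876 0.1265 0.0963] jig [0.0837 0.1806 0.0963] shift [ 0.0133  0.0054 -0.0017] turn [-0.0001 -0.0002 -0.0001] t 11.47 w -0.0
```

Request:
{"api": "jog_arm", "payload": {
  "increments": [
    [0.0135, 0.0055, -0.002, 0, 0, 0, -1],
    [0.026, 0.006, -0.002, 0, 0, 0, -1],
    [0.0385, 0.0055, -0.002, 0, 0, 0, -1],
    [0.0505, 0.004, -0.002, 0, 0, 0, -1],
    [0.0625, 0.001, -0.002, 0, 0, 0, -1]
  ]
}}

```text
clock: 11.88
position: [0.6293, 0.1479, 0.1001]
ee_rot: [0.162, 0.987, 0.001, 0.002]
ft_force: [1.8, -0.1, 0.3]
grip_width: -0.004
grasp_force: 0.6
```

```bash
cat >> h.py <<'E'
def knob(k):
    for n in("top","side"):
        c=snap(n,k); h=cv2.cvtColor(c["color"],cv2.COLOR_RGB2HSV); m=cv2.inRange(h,(0,150,60),(6,255,255))|cv2.inRange(h,(174,150,60),(180,255,255))
        q=cloud({**c,"depth":np.where(m>0,c["depth"],0)}); i=(abs(q[0])<110)&(q[1]>30)&(q[1]<230)&(q[2]>60)
        if i.sum(): a=q[:,i].mean(1); print(n,"knob",a.round(1),i.sum(),"angle",np.arctan2(a[1]-60,57-a[0]).round(3))
E
python3 - <<'E'
from h import *
delta(J2W(.0211,.1818,.098),TH); knob(10)
E
```

```text
at [0.6293 0.1479 0.1001] jig [0.0216 0.1822 0.1001] shift [ 0.0005 -0.0004  0.0021] turn [0.0019 0.0028 0.0002] t 11.88 w -0.004
side knob [ -0.8 173.8  98.3] 15 angle 1.101
```

The lever is following (about 1.10 rad, as planned).

Request:
{"api": "jog_arm", "payload": {
  "increments": [
    [0.0115, -0.004, 0.001, 0, 0, 0, -1],
    [0.0225, -0.0085, 0.001, 0, 0, 0, -1],
    [0.0325, -0.014, 0.001, 0, 0, 0, -1],
    [0.042, -0.02, 0.001, 0, 0, 0, -1],
    [0.0515, -0.028, 0.001, 0, 0, 0, -1]
  ]
}}

```text
clock: 12.4
position: [0.5721, 0.1377, 0.0986]
ee_rot: [0.162, 0.987, 0.001, 0.001]
ft_force: [1.0, 0.6, -0.5]
grip_width: -0.0
grasp_force: 0.6
```

```bash
python3 - <<'E'
from h import *
delta(J2W(-.0302,.1537,.098),TH); knob(11)
E
```

```text
at [0.5721 0.1377 0.0986] jig [-0.0293  0.1542  0.0986] shift [ 0.0009 -0.0005  0.0006] turn [0.0018 0.0025 0.0001] t 12.4 w -0.0
side knob [-45.4 133.2  98.6] 12 angle 0.621
```

Request:
{"api": "jog_arm", "payload": {
  "increments": [
    [0.0095, -0.01, 0, 0, 0, 0, -1],
    [0.018, -0.021, 0, 0, 0, 0, -1],
    [0.025, -0.0325, 0, 0, 0, 0, -1],
    [0.0305, -0.0445, 0, 0, 0, 0, -1],
    [0.035, -0.0565, 0, 0, 0, 0, -1]
  ]
}}

```text
clock: 12.92
position: [0.5208, 0.0954, 0.0982]
ee_rot: [0.162, 0.987, 0.001, 0.001]
ft_force: [1.7, 0.7, -0.6]
grip_width: 0.002
grasp_force: 0.5
```

Request:
{"api": "jog_arm", "payload": {
  "increments": [
    [0.001, -0.005, 0, 0, 0, 0, -1],
    [0.002, -0.009, 0, 0, 0, 0, -1],
    [0.003, -0.0115, 0, 0, 0, 0, -1],
    [0.003, -0.0125, 0, 0, 0, 0, -1]
  ]
}}

```text
clock: 13.25
position: [0.5134, 0.0845, 0.0976]
ee_rot: [0.162, 0.987, 0.0, 0.0]
ft_force: [1.3, 0.5, 0.9]
grip_width: 0.003
grasp_force: 0.5
```

```bash
python3 - <<'E'
from h import *
delta(J2W(-.068,.082,.098),TH); knob(12)
E
```

```text
at [0.5134 0.0845 0.0976] jig [-0.0679  0.0851  0.0976] shift [ 0.0001 -0.0031 -0.0004] turn [0.0005 0.0006 0.0001] t 13.25 w 0.003
```

Next, small steps with the force watched, until the lever meets its stop.

Request:
{"api": "jog_arm", "payload": {
  "increments": [
    [0, -0.001, 0, 0, 0, 0, -1],
    [0, -0.002, 0, 0, 0, 0, -1],
    [0, -0.003, 0, 0, 0, 0, -1],
    [0, -0.003, 0, 0, 0, 0, -1]
  ]
}}

```text
clock: 13.68
position: [0.5127, 0.0836, 0.0975]
ee_rot: [0.161, 0.987, 0.001, 0.001]
ft_force: [5.2, 7.7, -4.5]
grip_width: 0.0
grasp_force: 4.2
```

Request:
{"api": "jog_arm", "payload": {
  "increments": [
    [0, -0.001, 0, 0, 0, 0, -1],
    [0, -0.002, 0, 0, 0, 0, -1],
    [0, -0.002, 0, 0, 0, 0, -1]
  ]
}}

```text
clock: 13.93
position: [0.5126, 0.0834, 0.0976]
ee_rot: [0.161, 0.987, 0.002, 0.001]
ft_force: [8.6, 13.4, -7.5]
grip_width: -0.001
grasp_force: 7.4
```

It is at the stop: the force rises to 16 N with no further motion. I'll back off, rise and take a last look.

Request:
{"api": "jog_arm", "payload": {
  "increments": [
    [0, 0.006, 0, 0, 0, 0, -1],
    [0, 0.018, 0, 0, 0, 0, -1],
    [0, 0.025, -0.02, 0, 0, 0, -1],
    [0, 0.04, -0.055, 0, 0, 0, -1],
    [0, 0.07, -0.08, 0, 0, 0, -1]
  ]
}}

```text
clock: 14.35
position: [0.5338, 0.1437, 0.1791]
ee_rot: [0.164, 0.986, -0.001, -0.0]
ft_force: [3.3, -0.0, 0.2]
grip_width: -0.001
grasp_force: 0.0
```

Request:
{"api": "jog_arm", "payload": {
  "increments": [
    [0.01, 0.03, -0.02, 0, 0, 0, -1],
    [0.02, 0.06, -0.03, 0, 0, 0, -1],
    [0.03, 0.09, -0.03, 0, 0, 0, -1],
    [0.03, 0.1, -0.03, 0, 0, 0, -1],
    [0.03, 0.1, -0.03, 0, 0, 0, -1]
  ]
}}

```text
clock: 14.77
position: [0.5364, 0.2543, 0.2067]
ee_rot: [0.16, 0.987, 0.0, -0.0]
ft_force: [-0.6, -0.8, 0.6]
grip_width: 0.002
grasp_force: 0.0
```

```bash
python3 - <<'E'
from h import *
knob(13); prof(load("side",13)); prof(load("top",13))
a=crop(load("top",13),265,155,190,120,4);cv2.imwrite("pics/end.png",a)
E
```

```text
top knob [-68.9  57.   99.6] 36 angle -0.024
side knob [-67.3  63.6  98.4] 22 angle 0.029
-56 [37. 37. 37.] 1; 96 [47. 48. 49.] 2; 104 [42. 46. 51.] 14; 112 [46. 48. 50.] 9; 120 [25. 37. 49.] 51; 128 [15. 25. 29.] 33; 
-56 [36. 39. 43.] 38; -48 [36. 40. 42.] 39; -40 [36. 39. 43.] 39; -32 [37. 39. 43.] 37; -24 [37. 40. 42.] 40; -16 [38. 39. 42.] 38; -8 [37. 39. 42.] 36; 0 [37. 40. 43.] 41; 8 [26. 38. 49.] 36; 16 [47. 49. 53.] 41; 24 [47. 50. 53.] 38; 32 [48. 49. 52.] 39; 40 [48. 51. 55.] 39; 48 [51. 62. 66.] 41; 56 [62. 64. 67.] 42; 64 [55. 63. 66.] 33; 72 [49. 51. 55.] 39; 80 [47. 49. 53.] 35; 88 [47. 49. 52.] 38; 96 [47. 49. 52.] 39; 104 [26. 35. 51.] 36; 112 [46. 49. 52.] 40; 120 [22. 25. 27.] 24; 128 [22. 24. 26.] 11;
```

View pics/end.png

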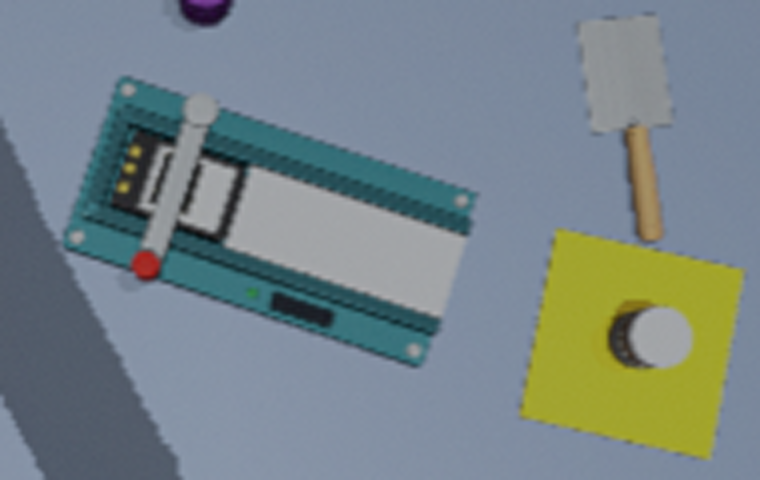

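The last picture shows the lever shut across the seated battery (knob at (146,264), about 0 rad). The jar stands upright near the coaster's centre at (650,338), and the spatula is untouched. Handing in.

```bash
python3 -c "
from workcell import workorder
print(workorder.hand_in())"
```

```text
the job is handed in; nothing more can be done
None
```

I handed the job in at about 15 s of the 69 s allowed; no verdict came back, but the last images show the jar upright on the coaster, the battery flat in the pocket and the lever shut on its stop.

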